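# Serve the scone with the tongs from the stacked dishes

### The arm

A 6-joint arm with a two-finger parallel gripper is mounted at the origin on the work surface. World frame = base frame: x ahead of the robot, y to its left, z up, the work surface at z = 0. Lengths are in mm, angles in rad, forces in N, time in s.
With the tool pointing down it reaches from about 275 to 750 mm from the base axis. Payload 10.2 kg.
Tool frame: the origin (TCP) lies midway between the tips of the shut fingers; the grasp point (between the pads) lies 19 mm behind it; z points along the fingers, y is the line along which they close (so a half turn about z gives the same grasp; the last joint's range is limited). The gripper opens to 85 mm and grips with 20 to 120 N. Pads are 22 mm wide; open, the fingers measure 114 mm over their backs; the gripper's body (76 mm by 85 mm) begins 54 mm behind the grasp point. The pads swing forward as they close: fully open they stand 13 mm farther back than shut.
Start: joints at [-1.487, 0.313, 1.498, -0, 1.331, -0.223], TCP at [158.542, -500.495, 231.294] pointing down, gripper open.
Joint ranges: [-2.94, 2.94], [-0.97, 2.17], [0.19, 2.56], [-1.23, 4.37], [0.02, 3.11], [-2.88, 2.88]. Speed limits (rad/s): [2.39, 2.39, 3.01, 3.14, 3.14, 3.14].

### API

Orientations are given as a unit quaternion [w, x, y, z].
In Python, from rig import ctrl gives the robot as it stands.
- The arm moves only by the tool send_rows, never from a script. Its argument "targets" is a list of rows, each an object with "offset": the shift along the world's x, y, z in cm, a list of three; "spin": the turn about the world's z in rad. A call has 1 to 8 rows; each row is the pose to reach, as a shift and turn from the pose commanded when the call began; what a row does not reach only later rows make up. A row lasts 1/12 s, in which the tool goes at most 41.7 mm and 7.16 degrees, less where a joint would pass 70% of its speed; a pose out of reach is approached as far as the arm can. A call with a gripper value outside its range is refused whole. "grip" is the opening, from 0 (shut) to 1 (fully open), set as the call begins (left out, the last holds). The fingers move at their own pace and stop on an object; "squeeze" is the grip in N (left out, the last holds). Time passes only in rows, so rows that repeat a pose let the fingers close. It gives the time, the measured TCP pose, the force, the opening and the grip force at its end, in the units of the state.
- ctrl.sense(): the state, without advancing time (a new reading comes with each control period).
- ctrl.capture(name): name is "side" or "top"; returns (picture, depth): 420x560x3 uint8, red, green, blue; 420x560 float32, mm along the optical axis (not along the pixel's ray), 0 where there is no reading.
- ctrl.calibration(name): a dict with "fx", "fy", "cx", "cy" (pixels), "k1" (the pictures are not rectified: a ray, as slopes to the right and down, at radius r is drawn at 1 + k1 r^2 times it, then the intrinsics apply), "view" (4x4, takes a point from world to camera coordinates). Camera axes: x right, y down, z forward; pixel columns grow to the right and rows downward; lengths in mm; the calibration is good to about 2 mm. A picture is of the moment at which its call begins. calibration takes no time and is no camera call.
- ctrl.finish_job(): hands the job in; it is judged then, once.
Trained networks look in the newest picture that a camera, given by its name, has taken for a name from the list of things; names that differ only in an ending like _2 or _b are one class to them, and where a whole thing is asked for, a point or a joint stands for the part that bears it (a point fixed in the world has none). Each returns a list of dicts, best first, with "conf" (0 to 1); they miss things now and then, are a little off and sometimes report something else, mostly with a low value. They report only what shows in the picture. A call takes as long as a camera call. They do not tell look-alikes from the thing itself.
- ctrl.search_frame(camera, query): "box" ([left, top, right, bottom] in pixels, round what is visible of it).
- ctrl.place_of(camera, query): "uv" ([column, row] in pixels: a listed point, or the origin of a listed thing).
The state is a dict: "time_s": time; "joints": joint angles; "dq": joint speeds; "tau": joint torques, N m; "eef_pos": TCP position; "ee_rot": TCP orientation; "force": force on the tool from outside, world axes, zero at the start; "wrist_torque": the same for the moment, N m; "grip_width": opening from 0.0 (shut) to 1.0 (fully open); "grip_force": force on a finger pad.
Only numpy, scipy, OpenCV 4.12 (cv2) and the standard library are available. Lean on these libraries where they do the work, as an engineer would, in place of code of your own. Each camera call takes 0.05 s, during which the arm holds its last target. There are 200 camera calls.

### The job

Serve the scone: lift the empty top dish off the three-tier stack and stand it gently upright on bare slate beside the stack, then take the tongs from the crock and with them pick the scone out of the middle dish without crushing it. Finish while still holding: the gripper keeps its grip on the tongs, and the scone stays still between their closed jaws, lifted well clear above the dish and touched by nothing else. Never touch the scone with the gripper itself, leave the two lower dishes stacked and the crock standing where they are, and do not disturb the jar, the planter or the coaster.

Things in the scene. Friction and masses are not known exactly. Their poses are not given: they have to be found in the camera images.
- top_dish: Top dish of the stack: empty, round, white porcelain, 112 mm across, 55 mm high, 0.28 kg. Upright wall 8 mm thick, to pinch at the rim with one finger inside; inner floor 45 mm below the rim. Origin on its axis half-way up (27.5 mm below the rim); z up. Its foot, 90 mm across, 5 mm high, sits loosely inside the rim below: lift straight up. Let fall from over 8 mm, or set down faster than 0.4 m/s, it chips.
- middle_dish: Middle dish: shape and size of the top dish (origin on its axis half-way up, rim 27.5 mm above it, inside floor 17.5 mm below it, inside diameter 96 mm). It stands loosely on the bottom dish, 50 mm higher, and holds the scone; at the start the top dish stands on it.
- bottom_dish: Bottom dish: shape and size of the top dish, empty, standing on the slate (origin on its axis half-way up, at height 27.5 mm).
- scone: Small round fruit scone, a cylinder with a slightly domed top, 46 mm across and 34 mm high, 0.045 kg, standing on the floor of the middle dish up to about 7 mm off its centre, hidden under the top dish at first. Origin at its centre, half-way up; z up. It crumbles when the jaws press it with more than about 15 N each.
- tongs: Steel spring tongs, 196 mm long, 0.11 kg, upright in the crock, jaws down and open, bow up. Arms 18 mm wide (x) at +y and -y open and close along y: grip across y. Origin midway between the arms, at the grip; z up along the tongs. From 40 mm below to 20 mm above it the arms are flat, nearly parallel, 33 mm over their outsides (30 mm once closed on the scone). Bow top 46 mm above, jaw tips 150 mm below.
- tongs_jaws (a point): Point midway between the two jaw pads at half their height, 137 mm below the tongs' origin along their z; same axes. Each pad is flat, 28 mm wide (x), 26 mm tall, 4 mm thick; sprung open they stand 60 mm apart inside, 68 mm outside.
- tongs_left (a joint): Closing angle of each tongs arm, rad: 0 sprung open, about 0.04 on the scone, 0.16 jaws nearly shut; both move alike about a hinge 40 mm above the tongs' origin, so the jaws move 4.4 times as far as a grip at the origin. There each arm takes 3 N to start closing, 4 N at 0.04; a quarter of any further grip reaches the jaw. Squeezed 1 mm at each arm, the open tongs can be carried.
- crock: Buff stoneware utensil crock, loose, that holds the tongs: open round pot 96 mm across, 100 mm high, inside about 84 mm across with its floor 6 mm up, 0.5 kg. Origin at the centre of its underside.
- jar: Bystander: smoked glass jar with a hinged stainless lid, 100 mm across, 140 mm high. Origin at the centre of its underside.
- planter: Bystander: terracotta mini planter with a succulent, 86 mm across, about 105 mm high. Origin at the centre of its underside.
- coaster: Bystander: round birch coaster lying on the slate, 100 mm across, 9 mm thick. Origin at the centre of its underside.
Mind the look-alikes: they are no part of the job. Leave any purple look-alike of the crock alone.

How it is judged:
By the outcome, as a careful person would: the job done as asked, in the order asked, and still so for the second after the job is handed in, while the arm keeps its last pose, push and grip.
It also fails if it takes over 58 s, if anything falls off the work surface, if the arm or the gripper's body presses on something with over 40 N, if the wrist force passes 120 N, or if a joint passes its speed limit or range.

## Working session

There is one attempt and no reset: what is moved stays moved. The work goes in short steps, Python scripts to look and compute and a tool call to move; the robot and the scene stay as the last step left them, time stands still between calls to the robot, and variables do not carry over. Pictures are saved under pics/ and viewed, at most 10 in all, crops included, and the job is handed in when it is done.

Besides the shell and the picture viewer there is one more tool, called after "Request:" by a JSON object that holds its "name" and its "arguments". send_rows: Moves the arm, as the interface text tells. Its arguments: {"type":"object","properties":{"targets":{"type":"array"},"grip":{"type":"number"},"squeeze":{"type":"number"}},"required":["targets"]}

```bash
mkdir -p pics; ls; cat > h.py <<'E'
import numpy as np, cv2
from rig import ctrl
def cal(c):
    k=ctrl.calibration(c); V=np.array(k['view']); return k,V
def ray(c,uv):
    k,V=cal(c); d=np.array([(uv[0]-k['cx'])/k['fx'],(uv[1]-k['cy'])/k['fy']]); s=d.copy()
    for _ in range(20): s=d/(1+k['k1']*(s@s))
    return np.array([s[0],s[1],1.])
def at_depth(c,uv,z):
    k,V=cal(c); return (np.linalg.inv(V)@np.r_[ray(c,uv)*z,1])[:3]
def at_h(c,uv,h):
    k,V=cal(c); R=V[:3,:3]; o=-R.T@V[:3,3]; d=R.T@ray(c,uv); return o+d*(h-o[2])/d[2]
def cloud(c,dep):
    k,V=cal(c); v,u=np.mgrid[0:dep.shape[0],0:dep.shape[1]]
    d=np.stack([(u-k['cx'])/k['fx'],(v-k['cy'])/k['fy']],-1); s=d.copy()
    for _ in range(20): s=d/(1+k['k1']*(s**2).sum(-1,keepdims=True))
    p=np.concatenate([s,np.ones_like(s[...,:1])],-1)*dep[...,None]
    w=(p-V[:3,3])@V[:3,:3]; w[dep<=0]=np.nan; return w
def circ(xy):
    A=np.c_[2*xy,np.ones(len(xy))]; s=np.linalg.lstsq(A,(xy**2).sum(1),rcond=None)[0]
    return s[:2],np.sqrt(s[2]+s[:2]@s[:2])
def save(n,im,z=1): cv2.imwrite('pics/'+n+'.png',cv2.resize(im[...,::-1],None,fx=z,fy=z,interpolation=cv2.INTER_CUBIC))
E
python3 - <<'E'
from h import *
print({k:v for k,v in ctrl.sense().items()})
ims=[]
for c in('top','side'):
    im,d=ctrl.capture(c); np.save(c+'d.npy',d); np.save(c+'i.npy',im); save(c+'0',im,1.4)
    k,V=cal(c); print(c,k['fx'],k['k1'],(-V[:3,:3].T@V[:3,3]).round(),V[2,:3].round(2))
    for n in('top_dish','tongs','crock','jar','planter','coaster','middle_dish'):
        print(n,[(np.round(r['box']).astype(int).tolist(),round(r['conf'],2)) for r in ctrl.search_frame(c,n)][:4])
E
```

```text
pics
{'time_s': 0.0, 'joints': array([-1.48741065e+00,  3.13449492e-01,  1.49845263e+00,  2.94026396e-05,
        1.33100899e+00, -2.23386417e-01]), 'dq': array([ 0.00212809,  0.0007722 , -0.00105785,  0.00099214, -0.00220883,
        0.00082151]), 'tau': array([ 5.78255167e-04, -4.12270367e+01, -2.59746659e+01, -1.47254514e-04,
        4.13514776e-03, -1.22394638e-05]), 'eef_pos': array([ 158.52090335, -500.21947736,  230.72948913]), 'ee_rot': array([-6.56616629e-04,  9.88259726e-01,  1.52781802e-01,  6.03520708e-05]), 'force': array([ 0.57864004,  0.71949285, -0.16581209]), 'wrist_torque': array([-0.01426883, -0.04002621, -0.03738333]), 'grip_force': 0.0, 'grip_width': 1.0007106400943722}
top 509.2945351896358 -0.08658806349292997 [ 418.  -11. 1277.] [ 0.19  0.02 -0.98]
top_dish [([241, 222, 300, 273], 0.86)]
tongs [([401, 260, 435, 278], 0.74)]
crock [([397, 188, 440, 232], 0.93), ([337, 257, 380, 303], 0.92), ([390, 246, 437, 288], 0.66)]
jar [([127, 256, 182, 298], 0.57), ([400, 258, 434, 276], 0.45)]
planter [([320, 148, 361, 192], 0.69)]
coaster [([210, 161, 256, 197], 0.87)]
middle_dish []
side 537.2656805940775 -0.06094180004474649 [523. 937. 878.] [ 0.07 -0.78 -0.62]
top_dish [([275, 198, 330, 247], 0.87)]
tongs [([311, 120, 327, 168], 0.62)]
crock [([310, 173, 350, 228], 0.93), ([305, 144, 338, 192], 0.91), ([252, 140, 287, 188], 0.91)]
jar [([277, 236, 328, 264], 0.62), ([309, 305, 361, 387], 0.58), ([276, 198, 327, 246], 0.38)]
planter [([206, 183, 243, 223], 0.66), ([319, 125, 330, 164], 0.52)]
coaster [([188, 275, 234, 310], 0.61)]
middle_dish [([280, 236, 329, 263], 0.74)]
```

View pics/top0.png

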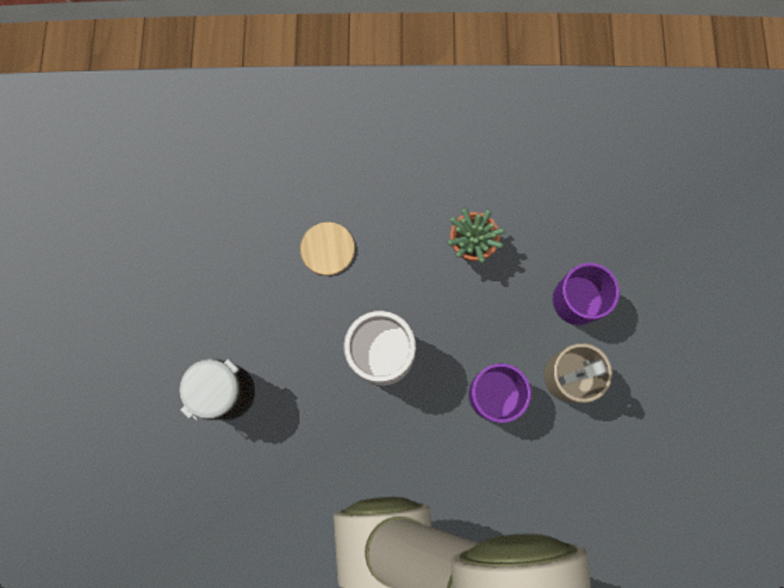

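View pics/side0.png

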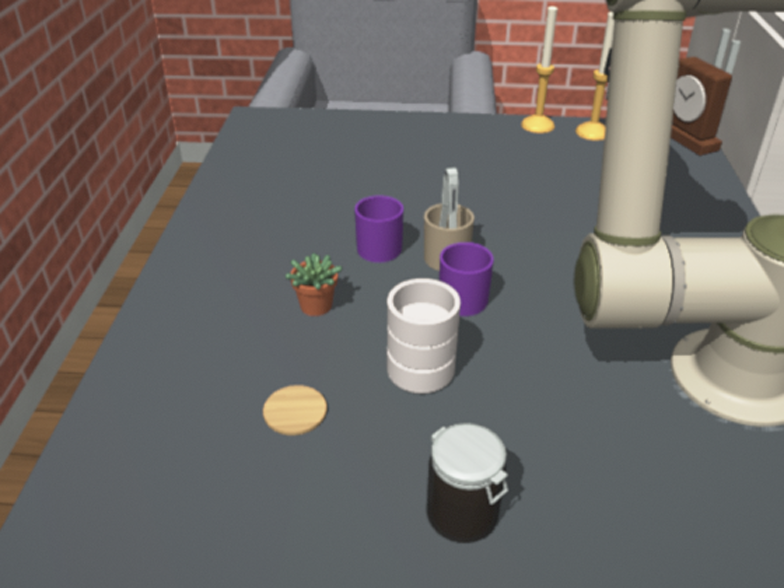

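```bash
python3 - <<'E'
from h import *
T=cloud('top',np.load('topd.npy'));S=cloud('side',np.load('sided.npy'))
np.set_printoptions(precision=1,suppress=True)
def top(W,b,m=10):
    l,t,r,bo=b; p=W[t-m:bo+m,l-m:r+m].reshape(-1,3); return p[~np.isnan(p[:,0])]
for n,c,b in [('dish','top',[241,222,300,273]),('dish','side',[275,198,330,247])]:
    p=top(T if c=='top' else S,b); q=p[(p[:,2]>148)&(p[:,2]<165)]
    q=q[(np.linalg.norm(q[:,:2]-np.median(q[:,:2],0),axis=1)<75)]
    mm=(q.min(0)+q.max(0))/2; print(n,c,len(q),circ(q[:,:2]),mm,q[:,2].max())
for n,b in [('crA',[397,188,440,232]),('crB',[337,257,380,303]),('crC',[390,246,437,288])]:
    p=top(T,b,4); q=p[(p[:,2]>90)&(p[:,2]<108)]; print(n,len(q),circ(q[:,:2]),(q.min(0)+q.max(0))/2, np.median(q[:,2]))
    t=p[(p[:,2]>125)]; 
    if len(t): print('  tall',len(t),t.min(0),t.max(0),t.mean(0))
for n,b in [('crA',[310,173,350,228]),('crB',[305,144,338,192]),('crC',[252,140,287,188])]:
    p=top(S,b,0); q=p[(p[:,2]>90)&(p[:,2]<108)]; print('side',n,len(q),circ(q[:,:2]))
p=top(S,[309,115,332,170],0);t=p[p[:,2]>115];print('side tongs',t.min(0),t.max(0),np.median(t,0))
# objects map
for n,b in [('jar',[127,256,182,298]),('planter',[320,148,361,192]),('coaster',[210,161,256,197])]:
    p=top(T,b,4);q=p[p[:,2]>(5)];print(n,q.min(0),q.max(0))
E
```

```text
dish top 555 (array([534.4,  31.1]), np.float64(51.89018842637587)) [534.5  31.5 154.5] 160.91996670652554
dish side 599 (array([534.3,  31.6]), np.float64(51.98689707052327)) [534.2  30.6 154.1] 160.19185709981886
crA 318 (array([ 632.9, -320. ]), np.float64(45.18382129132178)) [ 633.2 -320.4   98.3] 98.94137674557945
crB 298 (array([ 462.9, -165.2]), np.float64(45.41882528676113)) [ 463.  -165.4   98. ] 99.79961239759199
crC 366 (array([ 496.5, -300.7]), np.float64(43.270612836955216)) [ 495.7 -300.3   98.8] 99.1426436236182
  tall 186 [ 481.4 -317.1  125.1] [ 509.3 -282.6  207. ] [ 492.9 -294.6  180.6]
side crA 322 (array([ 463.4, -166.1]), np.float64(44.82851174677774))
side crB 421 (array([ 505.4, -249.2]), np.float64(65.67587545366165))
side crC 278 (array([ 632.7, -320.5]), np.float64(45.215780399413326))
side tongs [ 481.9 -322.2  115.1] [ 510.4 -279.9  204.1] [ 495.2 -293.2  158.3]
jar [413.3 249.6   5.1] [536.  411.  146.8]
planter [ 682.1 -202.3    5. ] [817.7 -77.3  98.6]
coaster [669.   68.4   5. ] [783.4 206.6  17.8]
```

The top view shows the white stack at zoomed (380,348). Crock candidates are purple at (586,293), purple at (500,393) and buff at (582,373). The buff one holds the steel tongs, so it fits the description. The side view agrees: buff at (449,237), purple at (379,228) and (466,278). I'll confirm with an enlarged crop.

```bash
python3 - <<'E'
from h import *
np.set_printoptions(precision=1,suppress=True)
a=np.load('topi.npy')[230:300,380:450];b=np.load('sidei.npy')[110:200,290:360]
save('crop0',np.hstack([cv2.resize(a,(380,380)),cv2.resize(b,(296,380))]))
for c,f,sl in(('top','topd',np.s_[235:295,385:445]),('side','sided',np.s_[112:172,305:335])):
    p=cloud(c,np.load(f+'.npy'))[sl].reshape(-1,3);p=p[~np.isnan(p[:,0])]
    for lo,hi in((195,212),(170,195),(150,170),(115,150)):
        q=p[(p[:,2]>lo)&(p[:,2]<hi)&(np.hypot(p[:,0]-495,p[:,1]+300)<45)]
        if len(q)>4:
            r=cv2.minAreaRect(q[:,:2].astype(np.float32)); print(c,lo,hi,len(q),q.mean(0),'rect',np.round(r[0],1),np.round(r[1],1),round(r[2],1))
for c in('top','side'):
    ctrl.capture(c)
    for n in('tongs','tongs_jaws','top_dish','crock'):
        for r in ctrl.place_of(c,n)[:3]: print(c,n,np.round(r['uv'],1),round(r['conf'],2),at_h(c,r['uv'],{'tongs':156,'tongs_jaws':19,'top_dish':127.5,'crock':0}[n]))
E
```

```text
top 195 212 78 [ 495.3 -300.4  200.2] rect [ 496.1 -300.2] [21.9 18.2] 28.6
top 170 195 55 [ 492.4 -293.3  184.4] rect [ 496.8 -300.2] [17.2 30.6] 33.8
top 150 170 23 [ 489.5 -287.6  161.4] rect [ 489.4 -287.6] [17.1  2.4] 24.3
top 115 150 42 [ 489.7 -287.7  131.9] rect [ 500.  -295.8] [16.3 38.1] 52.6
side 195 212 42 [ 495.7 -298.9  199. ] rect [ 496.4 -299.8] [19.6 19.3] 62.9
side 170 195 79 [ 493.9 -294.8  182.2] rect [ 495.8 -300.7] [19.7 34.2] 29.1
side 150 170 71 [ 496.2 -298.7  160.2] rect [ 497.1 -301.3] [16.5 38.7] 30.2
side 115 150 130 [ 495.8 -299.4  132.2] rect [ 495.5 -301.3] [19.7 43.9] 25.8
top tongs [425.2 264.4] 0.76 [ 495.1 -307.8  156. ]
top tongs_jaws [405.4 266.3] 0.54 [ 500.1 -294.7   19. ]
top top_dish [268.1 249. ] 0.93 [532.2  38.9 127.5]
top top_dish [335.3 174.6] 0.39 [ 705.1 -115.9  127.5]
top crock [356.5 282.1] 0.92 [ 462.5 -175.7    0. ]
top crock [408.3 269.2] 0.72 [ 494. -306.    0.]
top crock [414.4 216. ] 0.64 [ 628.6 -327.1    0. ]
side tongs [323.  136.9] 0.84 [ 491.7 -300.3  156. ]
side tongs_jaws [304.3 241.5] 0.61 [528.1 -36.5  19. ]
side top_dish [301.  223.9] 0.74 [536.6  28.9 127.5]
side crock [318.1 183.3] 0.72 [ 497.5 -308.8    0. ]
side crock [270.7 177.2] 0.67 [ 633.5 -329.4    0. ]
side crock [328.5 212.8] 0.57 [ 468.5 -176.4   -0. ]
```

View pics/crop0.png

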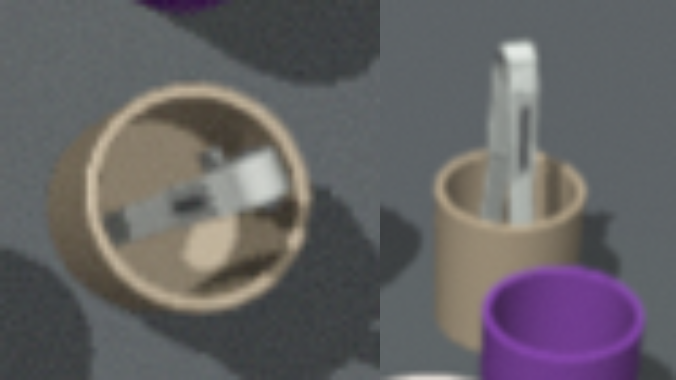

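The crop confirms it: the buff crock (left panel, centre about (198,198)) holds the steel tongs, and the nearby ones are purple look-alikes. I'll take the top dish first, pinching its rim near (550,-18).

Request:
{"name": "send_rows", "arguments": {"targets": [{"offset":[2.5,3,0],"spin":0},{"offset":[5,6,0],"spin":0},{"offset":[7.5,9.2,0],"spin":0},{"offset":[10,12.3,0],"spin":0},{"offset":[12.5,15.4,0],"spin":0},{"offset":[15,18.5,0],"spin":0},{"offset":[17.5,21.6,0],"spin":0},{"offset":[20,24.6,0],"spin":0}], "grip": 0.6, "squeeze": 60}}

```text
time_s: 1.97
eef_pos: [359.4, -252.7, 231.6]
ee_rot: [0.0, 0.988, 0.153, 0.0]
force: [0.3, -1.9, -1.1]
grip_width: 0.596
grip_force: 0.0
```

Request:
{"name": "send_rows", "arguments": {"targets": [{"offset":[2.5,3,0],"spin":0},{"offset":[5,6,0],"spin":0},{"offset":[7.5,9.2,0],"spin":0},{"offset":[10,12.3,0],"spin":0},{"offset":[12.5,15.4,0],"spin":0},{"offset":[15,18.5,0],"spin":0},{"offset":[17.5,21.6,0],"spin":0},{"offset":[19.2,23.6,0],"spin":0}]}}

```text
time_s: 2.63
eef_pos: [551.9, -15.5, 231.2]
ee_rot: [-0.0, 0.988, 0.154, 0.0]
force: [0.2, -0.2, 0.3]
grip_width: 0.6
grip_force: 0.0
```

Request:
{"name": "send_rows", "arguments": {"targets": [{"offset":[0,0,-2.5],"spin":0},{"offset":[0,0,-5],"spin":0},{"offset":[0,0,-5],"spin":0},{"offset":[0,0,-5],"spin":0}]}}

```text
time_s: 2.97
eef_pos: [550.2, -18.4, 181.0]
ee_rot: [-0.0, 0.988, 0.153, -0.001]
force: [-0.0, 0.2, 1.2]
grip_width: 0.598
grip_force: 0.0
```

```bash
python3 - <<'E'
from h import *
print(ctrl.sense()['eef_pos'])
im,d=ctrl.capture('side'); im2,d2=ctrl.capture('top')
save('g1',np.hstack([cv2.resize(im[150:270,240:360],(390,390)),cv2.resize(im2[190:310,210:330],(390,390))]))
E
```

```text
[550.2205521  -18.44720722 181.04526634]
```

View pics/g1.png

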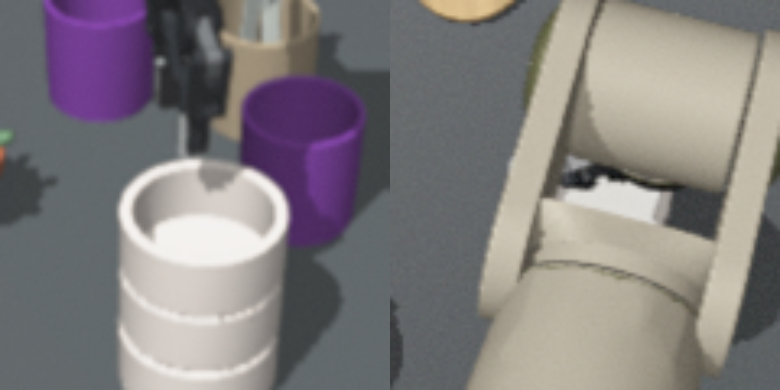

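The left panel shows the fingers straddling the rim on the far side, around (195,160). I'll go down and close.

Request:
{"name": "send_rows", "arguments": {"targets": [{"offset":[0,0,-2],"spin":0},{"offset":[0,0,-4],"spin":0},{"offset":[0,0,-5.3],"spin":0},{"offset":[0,0,-5.3],"spin":0}]}}

```text
time_s: 3.4
eef_pos: [550.0, -18.7, 127.5]
ee_rot: [-0.0, 0.988, 0.152, -0.001]
force: [0.7, 0.3, -1.3]
grip_width: 0.594
grip_force: 0.0
```

Request:
{"name": "send_rows", "arguments": {"targets": [{"offset":[0,0,0],"spin":0},{"offset":[0,0,0],"spin":0},{"offset":[0,0,0],"spin":0},{"offset":[0,0,0],"spin":0},{"offset":[0,0,0],"spin":0},{"offset":[0,0,0],"spin":0}], "grip": 0, "squeeze": 60}}

```text
time_s: 3.9
eef_pos: [551.2, -18.7, 129.8]
ee_rot: [0.001, 0.988, 0.153, 0.001]
force: [-1.2, 0.0, 7.8]
grip_width: 0.091
grip_force: 62.1
```

Request:
{"name": "send_rows", "arguments": {"targets": [{"offset":[0,0,0.3],"spin":0},{"offset":[0,0,1],"spin":0},{"offset":[0,0,2],"spin":0},{"offset":[0,0,3.5],"spin":0},{"offset":[0,0,5],"spin":0},{"offset":[0,0,6],"spin":0},{"offset":[0,0,6],"spin":0},{"offset":[0,0,6],"spin":0}]}}

```text
time_s: 4.57
eef_pos: [550.6, -18.5, 188.5]
ee_rot: [0.0, 0.988, 0.153, 0.0]
force: [-0.8, -1.3, -4.1]
grip_width: 0.093
grip_force: 61.8
```

```bash
cat > dish.py <<'E'
from h import *
np.set_printoptions(precision=1,suppress=True)
print(ctrl.sense()['eef_pos'],ctrl.sense()['force'])
for c in ('side','top'):
    im,d=ctrl.capture(c); W=cloud(c,d); np.save(c+'W.npy',W)
    hsv=cv2.cvtColor(im,cv2.COLOR_RGB2HSV); 
    p=W[(hsv[...,1]<40)&(hsv[...,2]>120)];p=p[~np.isnan(p[:,0])]
    p=p[(p[:,0]>330)&(p[:,0]<640)&(abs(p[:,1]-80)<170)&(p[:,2]>3)&(p[:,2]<330)]
    np.save(c+'wp.npy',p)
    for z in range(0,280,15):
        q=p[(p[:,2]>=z)&(p[:,2]<z+15)]
        if len(q)>5: print(c,z,len(q),q.min(0),q.max(0))
    save(c+'_last',im,1.4)
E
python3 dish.py
```

```text
[550.6 -18.5 188.5] [-0.8 -1.3 -4.1]
side 0 70 [429.7 -82.1   3.5] [598.5 189.5  14.7]
side 15 221 [485.1  30.6  15. ] [591.5  88.5  30. ]
side 30 223 [483.9  27.5  30.1] [591.7  87.4  45. ]
side 45 281 [482.1  -7.6  45. ] [591.6  88.9  60. ]
side 60 449 [482.9 -23.5  60. ] [588.4  86.8  75. ]
side 75 393 [483.7 -21.4  75. ] [588.4  87.2  90. ]
side 90 369 [480.6 -12.   90. ] [588.5  86.1 105. ]
side 105 212 [480.8  -5.8 105. ] [589.8  85.7 110.7]
side 165 614 [486.7 -21.8 166.6] [590.7  87.7 180. ]
side 180 488 [483.5 -20.8 180.1] [590.6  88.5 195. ]
side 195 505 [480.3 -21.5 195. ] [590.9  88.2 210. ]
side 210 457 [480.5 -25.9 210. ] [590.9  88.4 221.2]
side 270 13 [530.5  32.3 280.7] [536.7  42.5 284.7]
top 0 12 [427.8  90.1   3.1] [602.7 121.    7.7]
top 105 6 [511.2 -22.1 105.4] [520.5 -17.5 108.6]
top 150 7 [511.   -1.9 163.4] [530.7  26.6 165. ]
top 165 255 [510.7 -21.4 165. ] [541.1  52.7 176.3]
top 195 12 [505.3 -21.1 206.8] [562.3  84.4 210. ]
top 210 98 [504.6 -21.1 210.1] [574.4  86.1 217.9]
top 270 12 [521.1  34.6 277.4] [536.5  40.4 285. ]
```

```bash
python3 - <<'E'
import numpy as np
np.set_printoptions(precision=3,suppress=True)
for c in('side','top'):
    p=np.load(c+'wp.npy');r=np.hypot(p[:,0]-535,p[:,1]-32)
    # inner floor plane
    q=p[(p[:,2]>160)&(p[:,2]<185)&(r<40)]
    if len(q)>30:
        A=np.c_[q[:,:2]-[535,32],np.ones(len(q))];s=np.linalg.lstsq(A,q[:,2],rcond=None)[0];print(c,'floor',len(q),s)
    q=p[(p[:,2]>203)&(p[:,2]<225)&(r>48)]; z=[]
    for a in range(-180,180,30):
        t=q[(np.degrees(np.arctan2(q[:,1]-32,q[:,0]-535))//30*30)==a]
        if len(t)>3:z.append((a,np.round(np.percentile(t[:,2],95),1)))
    print(c,z)
E
```

```text
side floor 166 [ -0.002   0.032 170.948]
side [(-180, np.float64(216.0)), (-150, np.float64(214.6)), (-120, np.float64(215.4)), (-90, np.float64(214.5)), (-60, np.float64(216.7)), (-30, np.float64(216.9)), (0, np.float64(216.1)), (30, np.float64(216.1)), (60, np.float64(215.6)), (90, np.float64(216.0)), (120, np.float64(216.4)), (150, np.float64(216.5))]
top floor 234 [ -0.014   0.007 168.351]
top [(-150, np.float64(215.9)), (-120, np.float64(217.1)), (30, np.float64(215.0)), (60, np.float64(216.6)), (90, np.float64(216.9))]
```

Request:
{"name": "send_rows", "arguments": {"targets": [{"offset":[-1,1,0],"spin":0},{"offset":[-3,3,0],"spin":0},{"offset":[-5,5,0],"spin":0},{"offset":[-7,7,-1],"spin":0},{"offset":[-9,9,-2.5],"spin":0},{"offset":[-11,10.5,-4.5],"spin":0},{"offset":[-12,11.3,-6.5],"spin":0},{"offset":[-12,11.3,-8],"spin":0}]}}

```text
time_s: 5.33
eef_pos: [427.5, 96.0, 106.4]
ee_rot: [-0.001, 0.988, 0.154, -0.002]
force: [1.1, -1.2, -3.8]
grip_width: 0.087
grip_force: 62.1
```

Request:
{"name": "send_rows", "arguments": {"targets": [{"offset":[0,0,-1.5],"spin":0},{"offset":[0,0,-3],"spin":0},{"offset":[0,0,-4.5],"spin":0},{"offset":[0,0,-5.5],"spin":0},{"offset":[0,0,-6],"spin":0},{"offset":[0,0,-6.5],"spin":0},{"offset":[0,0,-6.5],"spin":0},{"offset":[0,0,-6.5],"spin":0}]}}

```text
time_s: 6.0
eef_pos: [430.6, 94.5, 43.4]
ee_rot: [0.0, 0.988, 0.153, 0.0]
force: [0.6, -0.1, -3.1]
grip_width: 0.096
grip_force: 62.1
```

Request:
{"name": "send_rows", "arguments": {"targets": [{"offset":[0,0,-0.4],"spin":0},{"offset":[0,0,-0.8],"spin":0},{"offset":[0,0,-1.0],"spin":0},{"offset":[0,0,-1.2],"spin":0},{"offset":[0,0,-1.2],"spin":0}]}}

```text
time_s: 6.42
eef_pos: [430.3, 94.5, 30.9]
ee_rot: [-0.0, 0.988, 0.153, -0.0]
force: [-0.4, 0.8, -2.9]
grip_width: 0.088
grip_force: 62.1
```

Request:
{"name": "send_rows", "arguments": {"targets": [{"offset":[0,0,-0.1],"spin":0},{"offset":[0,0,-0.2],"spin":0},{"offset":[0,0,-0.2],"spin":0}]}}

```text
time_s: 6.67
eef_pos: [430.8, 94.4, 29.8]
ee_rot: [0.0, 0.988, 0.153, 0.0]
force: [-2.9, -1.0, 4.2]
grip_width: 0.091
grip_force: 62.9
```

Touched down. Releasing.

Request:
{"name": "send_rows", "arguments": {"targets": [{"offset":[0,0,0],"spin":0},{"offset":[0,0,0],"spin":0},{"offset":[0,0,0],"spin":0},{"offset":[0,0,0],"spin":0}], "grip": 0.55}}

```text
time_s: 7.0
eef_pos: [430.6, 94.5, 29.3]
ee_rot: [-0.0, 0.988, 0.153, 0.0]
force: [-0.6, 0.0, 0.7]
grip_width: 0.547
grip_force: 0.0
```

Request:
{"name": "send_rows", "arguments": {"targets": [{"offset":[0,0,2],"spin":0},{"offset":[0,0,5],"spin":0},{"offset":[0,0,9],"spin":0},{"offset":[0,0,13],"spin":0},{"offset":[0,0,17],"spin":0},{"offset":[0,0,21],"spin":0},{"offset":[0,0,25],"spin":0},{"offset":[0,0,25],"spin":0}]}}

```text
time_s: 7.67
eef_pos: [432.7, 94.5, 286.4]
ee_rot: [0.001, 0.988, 0.153, 0.006]
force: [1.3, 0.1, 0.8]
grip_width: 0.549
grip_force: 0.0
```

Request:
{"name": "send_rows", "arguments": {"targets": [{"offset":[0.8,-4,0],"spin":0.05},{"offset":[1.6,-8,0],"spin":0.1},{"offset":[2.4,-12,0],"spin":0.15},{"offset":[3.2,-16,0],"spin":0.19},{"offset":[4,-20,0],"spin":0.19},{"offset":[4.7,-24,0],"spin":0.19},{"offset":[5.4,-28,0],"spin":0.19},{"offset":[6.0,-32,0],"spin":0.19}]}}

```text
time_s: 8.33
eef_pos: [490.5, -227.6, 278.9]
ee_rot: [-0.0, 0.969, 0.246, 0.0]
force: [0.3, 0.8, 0.5]
grip_width: 0.553
grip_force: 0.0
```

```bash
cat > scone.py <<'E'
from h import *
np.set_printoptions(precision=1,suppress=True)
print(ctrl.sense()['eef_pos'])
for c in ('side','top'):
    im,d=ctrl.capture(c); W=cloud(c,d); save(c+'1',im,1.4); np.save(c+'i.npy',im)
    for n,h in (('scone',77),('middle_dish',77.5),('top_dish',27.5),('tongs',156)):
        for r in ctrl.place_of(c,n)[:2]: print(c,n,np.round(r['uv'],1),round(r['conf'],2),at_h(c,r['uv'],h))
    hsv=cv2.cvtColor(im,cv2.COLOR_RGB2HSV)
    near=(np.hypot(W[...,0]-534,W[...,1]-31)<50)&(W[...,2]>66)
    br=near&(hsv[...,1]>70)
    p=W[br]; t=p[p[:,2]>86]
    print(c,'scone px',len(p),p.min(0),p.max(0)); 
    if len(t)>20: print(' top pts',len(t),t.mean(0),(t.min(0)+t.max(0))/2,cv2.minEnclosingCircle(t[:,:2].astype(np.float32)))
    wh=(np.hypot(W[...,0]-534,W[...,1]-31)<62)&(W[...,2]>98)&(W[...,2]<115)&(hsv[...,1]<60)
    q=W[wh]; print(' rim',len(q),circ(q[:,:2]) if len(q)>50 else '')
E
python3 scone.py
```

```text
[ 490.5 -227.6  278.9]
side scone [298.8 239. ] 0.57 [540.5  21.6  77. ]
side middle_dish [303.2 239.3] 0.78 [530.5  22.5  77.5]
side top_dish [353.  294.1] 0.84 [418.5 135.5  27.5]
side top_dish [302.6 240.5] 0.48 [532.3 -30.2  27.5]
side tongs [321.4 136.1] 0.86 [ 495.9 -304.1  156. ]
side scone px 224 [517.4  15.9  79.2] [559.8  55.1  98.9]
 top pts 205 [539.3  38.4  92.7] [538.6  35.5  92.5] ((538.5571899414062, 36.20165252685547), 21.26768684387207)
 rim 585 (array([534.8,  30.8]), np.float64(51.94293685233396))
top scone [270.7 246.2] 0.61 [543.8  35.   77. ]
top middle_dish [270.7 249.8] 0.73 [535.3  34.9  77.5]
top top_dish [223.4 301. ] 0.81 [415.4 150.8  27.5]
top scone px 283 [517.5  12.7  74. ] [560.   55.2 100.4]
 top pts 265 [538.8  33.2  92.2] [538.6  32.6  93.2] ((539.3071899414062, 33.12053680419922), 21.99955177307129)
 rim 508 (array([535. ,  30.4]), np.float64(51.8733175636975))
```

Request:
{"name": "send_rows", "arguments": {"targets": [{"offset":[0.3,-3.5,0],"spin":0},{"offset":[0.6,-6.5,0],"spin":0},{"offset":[0.6,-7.5,0],"spin":0},{"offset":[0.6,-7.5,-2],"spin":0},{"offset":[0.6,-7.5,-4],"spin":0},{"offset":[0.6,-7.5,-5.5],"spin":0},{"offset":[0.6,-7.5,-6],"spin":0},{"offset":[0.6,-7.5,-6],"spin":0}]}}

```text
time_s: 9.5
eef_pos: [496.3, -299.6, 218.5]
ee_rot: [-0.001, 0.969, 0.246, -0.001]
force: [-0.5, 0.5, -0.2]
grip_width: 0.546
grip_force: 0.0
```

```bash
python3 - <<'E'
from h import *
print(ctrl.sense()['eef_pos'])
im,d=ctrl.capture('side'); im2,d2=ctrl.capture('top')
save('g2',np.hstack([cv2.resize(im[90:210,260:380],(390,390),interpolation=2),cv2.resize(im2[210:310,360:460],(390,390),interpolation=2)]))
E
```

```text
[ 496.34970378 -299.62966894  218.49505453]
```

View pics/g2.png

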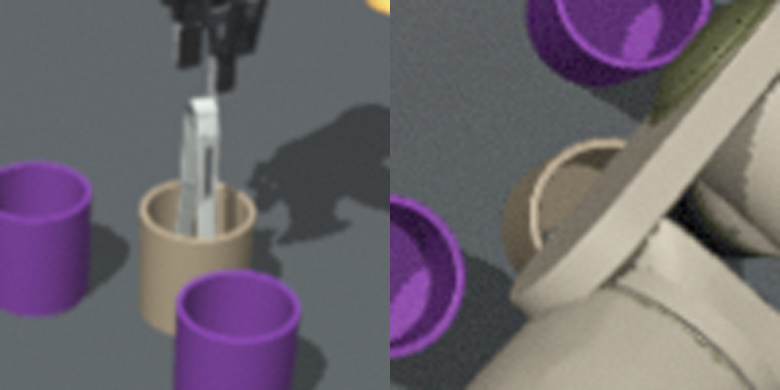

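View pics/side1.png

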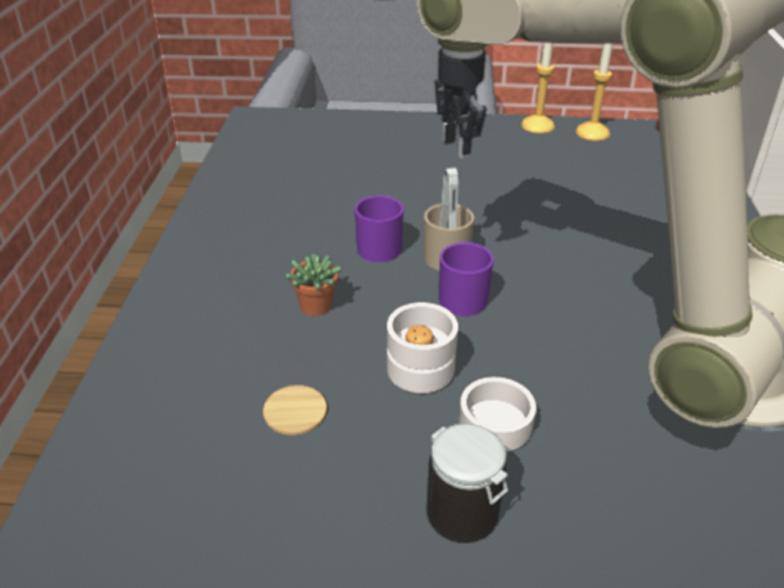

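The dish stands upright on bare slate at (498,412), the scone is in the middle dish at (420,336), and the open fingers line up over the bow (200,90 in the crop). Descending to the grip.

Request:
{"name": "send_rows", "arguments": {"targets": [{"offset":[0,0,-2],"spin":0},{"offset":[0,0,-4],"spin":0},{"offset":[0,0,-6],"spin":0},{"offset":[0,0,-7.5],"spin":0},{"offset":[0,0,-8.3],"spin":0},{"offset":[0,0,-8.3],"spin":0},{"offset":[0,0,-8.3],"spin":0}]}}

```text
time_s: 10.18
eef_pos: [497.0, -300.8, 137.4]
ee_rot: [0.001, 0.969, 0.246, 0.0]
force: [-0.5, -0.4, 0.5]
grip_width: 0.547
grip_force: 0.0
```

Request:
{"name": "send_rows", "arguments": {"targets": [{"offset":[0,0,0],"spin":0},{"offset":[0,0,0],"spin":0},{"offset":[0,0,0],"spin":0},{"offset":[0,0,0],"spin":0}], "grip": 0.385, "squeeze": 20}}

```text
time_s: 10.52
eef_pos: [497.2, -301.0, 137.9]
ee_rot: [0.001, 0.969, 0.246, 0.001]
force: [0.7, -0.6, 5.5]
grip_width: 0.385
grip_force: 6.6
```

Request:
{"name": "send_rows", "arguments": {"targets": [{"offset":[0,0,0],"spin":0},{"offset":[0,0,0],"spin":0},{"offset":[0,0,0],"spin":0}], "grip": 0.37}}

```text
time_s: 10.77
eef_pos: [497.3, -301.2, 138.1]
ee_rot: [0.002, 0.969, 0.246, 0.001]
force: [0.8, -0.3, 7.1]
grip_width: 0.368
grip_force: 9.1
```

Request:
{"name": "send_rows", "arguments": {"targets": [{"offset":[0,0,0.3],"spin":0},{"offset":[0,0,1],"spin":0},{"offset":[0,0,2],"spin":0},{"offset":[0,0,3],"spin":0},{"offset":[0,0,4],"spin":0},{"offset":[0,0,4],"spin":0}]}}

```text
time_s: 11.27
eef_pos: [497.3, -301.1, 179.1]
ee_rot: [0.002, 0.969, 0.246, 0.001]
force: [0.4, 0.0, -0.4]
grip_width: 0.371
grip_force: 2.9
```

```bash
python3 - <<'E'
from h import *
np.set_printoptions(precision=1,suppress=True)
s=ctrl.sense();print(s['eef_pos'],s['force'],s['grip_force'],s['grip_width'])
im,d=ctrl.capture('side');W=cloud('side',d)
for r in ctrl.place_of('side','tongs')[:2]: print(r,at_h('side',r['uv'],196))
save('g3',im[60:200,250:390],4)
E
```

```text
[ 497.3 -301.1  179.1] [ 0.4  0.  -0.4] 2.9252945008920506 0.3708321261880128
{'uv': [322.7, 122.0], 'conf': 0.88} [ 494.5 -308.   196. ]
```

View pics/g3.png

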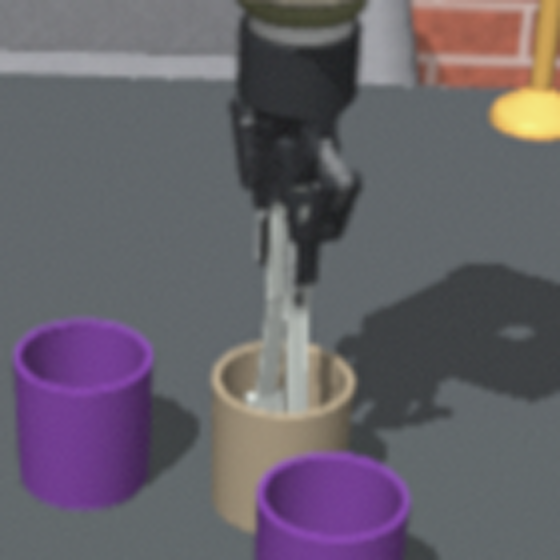

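The side crop shows the tongs hanging in the fingers, with the jaws still inside the crock at (265,395). Squeezing slightly more and lifting clear.

Request:
{"name": "send_rows", "arguments": {"targets": [{"offset":[0,0,0],"spin":0},{"offset":[0,0,0.5],"spin":0},{"offset":[0,0,2],"spin":0},{"offset":[0,0,4],"spin":0},{"offset":[0,0,6.5],"spin":0},{"offset":[0,0,9],"spin":0},{"offset":[0,0,11.5],"spin":0},{"offset":[0,0,12.5],"spin":0}], "grip": 0.365}}

```text
time_s: 12.03
eef_pos: [497.0, -300.9, 304.7]
ee_rot: [0.002, 0.969, 0.246, 0.001]
force: [-0.1, -0.7, -0.8]
grip_width: 0.366
grip_force: 3.1
```

```bash
cat > tong.py <<'E'
from h import *
np.set_printoptions(precision=1,suppress=True)
s=ctrl.sense();e=s['eef_pos'];print(e,s['force'],s['grip_force'],s['grip_width'])
for c in('side','top'):
    im,d=ctrl.capture(c);W=cloud(c,d);hsv=cv2.cvtColor(im,cv2.COLOR_RGB2HSV)
    for n in('tongs','tongs_jaws'):
        for r in ctrl.place_of(c,n)[:2]: print(c,n,np.round(r['uv'],1),round(r['conf'],2),at_h(c,r['uv'],e[2]+(20 if n=='tongs' else -117)))
    m=(np.hypot(W[...,0]-e[0],W[...,1]-e[1])<60)&(W[...,2]>e[2]-160)&(W[...,2]<e[2]-5)&(W[...,2]>112)
    p=W[m]
    for lo in range(-150,0,15):
        q=p[(p[:,2]>=e[2]+lo)&(p[:,2]<e[2]+lo+15)]
        if len(q)>4:
            r=cv2.minAreaRect(q[:,:2].astype(np.float32));print(c,lo,len(q),q[:,2].min(),'rect',np.round(r[0],1),np.round(r[1],1),round(r[2],1))
    save(c+'_t',im,1.4)
E
python3 tong.py
```

```text
[ 497.  -300.9  304.7] [-0.1 -0.7 -0.8] 3.0736647779121995 0.36637294438846013
side tongs [323.4  76.5] 0.8 [ 499.2 -303.1  324.7]
side tongs [303.2 257.6] 0.3 [526.7 346.7 324.7]
side tongs_jaws [321.1 128.7] 0.81 [ 498.1 -287.2  187.7]
side -135 79 171.49803532408933 rect [ 494.6 -298.5] [29.8 66.5] 23.2
side -120 101 184.8848399781517 rect [ 494.8 -299.1] [29.6 62. ] 23.3
side -105 63 200.0245672233626 rect [ 497.1 -297.4] [24.8 60.4] 23.6
side -90 64 214.93045681456687 rect [ 495.1 -300. ] [16.2 51.1] 23.6
side -75 57 229.75687675246434 rect [ 495.1 -297.7] [17.6 51.2] 21.9
side -60 61 245.1808741843475 rect [ 494.8 -299.4] [15.7 46.6] 22.2
side -45 64 259.96631093806946 rect [ 494.6 -299.7] [16.6 40.2] 26.2
side -30 57 275.66386478607063 rect [ 494.2 -300.6] [18.9 40.5] 26.7
side -15 45 290.1755258448 rect [ 494.6 -301.5] [19.1 36.5] 25.8
top -135 7 171.93912190262765 rect [ 494.  -270.9] [2.8 6.7] 83.3
```

Request:
{"name": "send_rows", "arguments": {"targets": [{"offset":[0.1,0.8,0],"spin":0},{"offset":[0.3,2.3,0],"spin":0},{"offset":[0.6,4.5,0],"spin":0},{"offset":[0.9,7,0],"spin":0},{"offset":[1.2,9.5,0],"spin":0},{"offset":[1.5,12,0],"spin":0},{"offset":[1.8,14.5,0],"spin":0},{"offset":[2.1,17,0],"spin":0}]}}

```text
time_s: 13.0
eef_pos: [517.3, -127.9, 301.1]
ee_rot: [-0.0, 0.969, 0.246, -0.0]
force: [0.9, -0.1, -0.9]
grip_width: 0.362
grip_force: 3.1
```

Request:
{"name": "send_rows", "arguments": {"targets": [{"offset":[0.3,2.5,0],"spin":0},{"offset":[0.6,5,0],"spin":0},{"offset":[0.9,7.5,0],"spin":0},{"offset":[1.3,10,0],"spin":0},{"offset":[1.7,12.5,0],"spin":0},{"offset":[2,14.8,0],"spin":0},{"offset":[2.2,16.2,0],"spin":0},{"offset":[2.2,16.5,0],"spin":0}]}}

```text
time_s: 13.67
eef_pos: [539.0, 37.7, 301.1]
ee_rot: [-0.0, 0.969, 0.247, -0.0]
force: [0.2, 0.2, -1.1]
grip_width: 0.366
grip_force: 3.0
```

Request:
{"name": "send_rows", "arguments": {"targets": [{"offset":[0,0,-1],"spin":0},{"offset":[0,0,-2],"spin":0},{"offset":[0,0,-3],"spin":0},{"offset":[0,0,-3],"spin":0},{"offset":[0,0,-3],"spin":0}]}}

```text
time_s: 14.08
eef_pos: [539.2, 33.9, 270.4]
ee_rot: [-0.0, 0.969, 0.245, -0.001]
force: [0.3, 0.7, 0.2]
grip_width: 0.361
grip_force: 3.0
```

```bash
python3 tong.py; python3 scone.py | grep -v tongs
```

```text
[539.2  33.9 270.4] [0.3 0.7 0.2] 2.9546060529179385 0.36086381139873736
side tongs [302.6 160. ] 0.87 [538.   24.6 290.4]
side tongs [331.6 367.2] 0.17 [483.  514.4 290.4]
side tongs_jaws [301.  215.8] 0.64 [537.2  33.  153.4]
side tongs_jaws [227.9 217.5] 0.32 [693.5  50.2 153.4]
side -135 91 138.38000180062636 rect [537.7  34.1] [27.  58.9] 25.1
side -120 138 150.73180531861718 rect [538.2  34.6] [27.6 61.2] 26.6
side -105 75 165.62698154767776 rect [540.9  34.8] [26.4 58.2] 20.8
side -90 79 180.7937210134281 rect [537.7  35. ] [17.2 55.1] 24.4
side -75 75 195.84943057405872 rect [538.3  34.6] [16.3 48.2] 23.6
side -60 80 210.4783376372366 rect [537.5  34.5] [15.5 42.9] 24.6
side -45 77 225.54761682051608 rect [537.5  33. ] [16. 40.] 25.3
side -30 74 240.60736328833255 rect [537.9  33.5] [15.4 35.7] 26.0
side -15 47 255.4459770890508 rect [537.9  34.5] [17.7 31.2] 27.9
top tongs_jaws [268.7 245.8] 0.47 [536.7  36.5 153.4]
top -120 9 153.96050815217353 rect [520.2  55.3] [11.   3.9] 27.2
[539.7  34.4 271.6]
side scone [299.8 242.6] 0.81 [537.7  33.7  77. ]
side scone [304.2 240.9] 0.24 [528.1  27.2  77. ]
side middle_dish [300.6 239.9] 0.73 [536.3  25.   77.5]
side top_dish [352.8 297. ] 0.86 [419.2 143.9  27.5]
side scone px 232 [511.2  16.   79.6] [561.9  73.9 468.3]
 top pts 210 [538.9  39.6 110.5] [536.5  45.  277.4] ((537.4467163085938, 46.01364517211914), 30.57461166381836)
 rim 541 (array([534.9,  31. ]), np.float64(51.99765588973194))
top scone [270.6 246.8] 0.62 [542.4  35.2  77. ]
top middle_dish [269.6 248.3] 0.8 [538.8  37.5  77.5]
top middle_dish [273.5 245.2] 0.41 [546.2  28.4  77.5]
top top_dish [234.8 180.6] 0.34 [714.9 128.7  27.5]
top scone px 147 [493.7   8.5  76.9] [538.1  71.4 529.6]
 top pts 131 [524.7  32.6 142.9] [515.9  39.9 308. ] ((512.3087768554688, 37.34012985229492), 34.317081451416016)
 rim 163 (array([535. ,  29.4]), np.float64(52.3950465140205))
```

View pics/side_t.png

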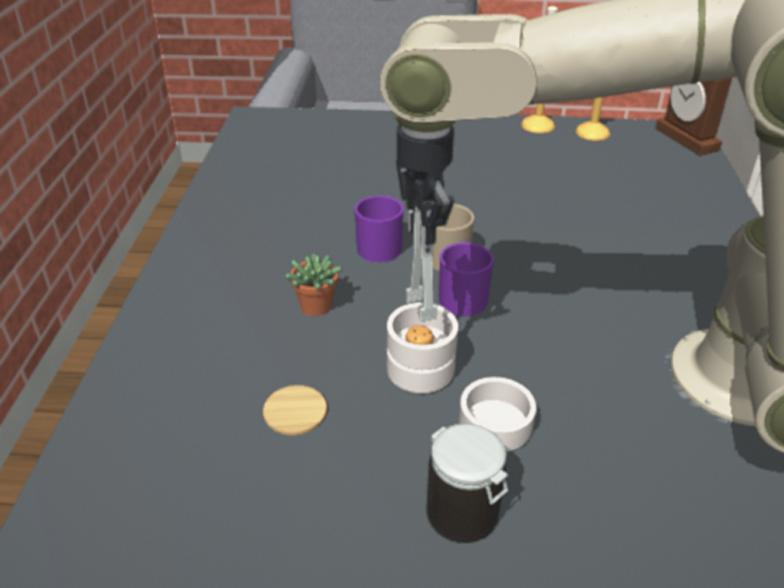

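The side view shows the open jaws at (415,295) and (428,315), centred over the scone at (420,336). Jaw centre is about (538,34.5) and the scone about (538.7,34.5), so I'll lower slowly.

Request:
{"name": "send_rows", "arguments": {"targets": [{"offset":[0,0,-1],"spin":0},{"offset":[0,0,-2],"spin":0},{"offset":[0,0,-3],"spin":0},{"offset":[0,0,-3.8],"spin":0},{"offset":[0,0,-4.3],"spin":0},{"offset":[0,0,-4.7],"spin":0},{"offset":[0,0,-4.7],"spin":0}], "grip": 0.372}}

```text
time_s: 15.47
eef_pos: [539.3, 34.6, 223.4]
ee_rot: [-0.0, 0.969, 0.246, -0.001]
force: [-0.3, 0.7, -0.5]
grip_width: 0.375
grip_force: 2.8
```

```bash
python3 tong.py|head -12; python3 - <<'E'
import cv2
a=cv2.imread('pics/side_t.png')[230:420,340:530]; cv2.imwrite('pics/c4.png',cv2.resize(a,(570,570),interpolation=cv2.INTER_CUBIC))
E
```

```text
[539.3  34.6 223.4] [-0.3  0.7 -0.5] 2.774546913569793 0.3746486226377462
side tongs [304.7 179.8] 0.94 [532.2  26.3 243.4]
side tongs_jaws [300.4 233.6] 0.81 [537.   37.  106.4]
side -120 60 112.12708878086033 rect [537.   35.3] [26.4 61.2] 25.9
side -105 74 118.44057102267038 rect [536.9  34.7] [25.9 59.2] 26.2
side -90 80 133.67192614281586 rect [537.   34.7] [17.3 53.7] 25.8
side -75 71 148.3980957768525 rect [537.4  34.7] [15.9 49.2] 26.2
side -60 69 163.44358357915596 rect [537.8  33.8] [14.1 46.7] 26.7
side -45 70 178.5241685007584 rect [538.4  33.5] [14.6 40.7] 25.2
side -30 76 193.40325425389932 rect [537.1  34.2] [18.3 36.7] 25.7
side -15 55 208.72597193973365 rect [537.4  34.1] [19.1 35.4] 26.9
top -120 6 112.6421838900263 rect [517.4  55. ] [5.9 3. ] 26.7
```

View pics/c4.png

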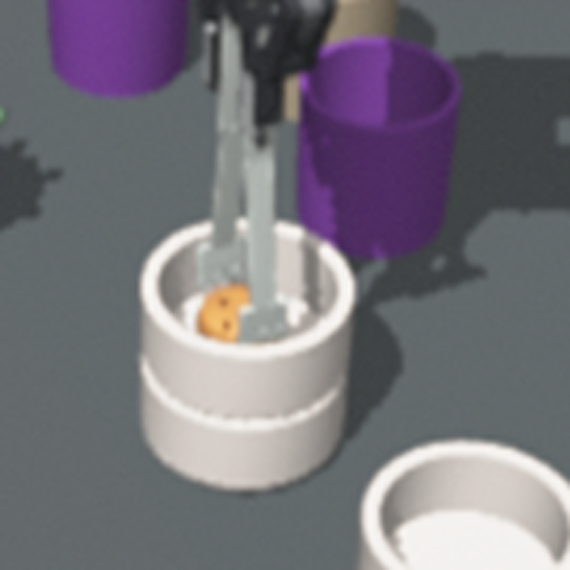

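The jaws straddle the scone, pads at (222,262) and (265,322) with the scone between them at (225,312). Lowering the rest slowly.

Request:
{"name": "send_rows", "arguments": {"targets": [{"offset":[0.1,0,-0.3],"spin":0},{"offset":[0.1,0,-0.6],"spin":0},{"offset":[0.1,0,-0.9],"spin":0},{"offset":[0.1,0,-1.1],"spin":0},{"offset":[0.1,0,-1.1],"spin":0}]}}

```text
time_s: 16.18
eef_pos: [540.3, 34.5, 212.7]
ee_rot: [-0.0, 0.969, 0.246, -0.0]
force: [0.1, -0.2, -1.2]
grip_width: 0.372
grip_force: 2.9
```

Request:
{"name": "send_rows", "arguments": {"targets": [{"offset":[0,0,-0.3],"spin":0},{"offset":[0,0,-0.6],"spin":0},{"offset":[0,0,-0.9],"spin":0},{"offset":[0,0,-1.2],"spin":0},{"offset":[0,0,-1.3],"spin":0},{"offset":[0,0,-1.3],"spin":0}]}}

```text
time_s: 16.68
eef_pos: [540.4, 34.5, 200.0]
ee_rot: [-0.0, 0.969, 0.246, -0.0]
force: [0.2, -0.9, -1.0]
grip_width: 0.37
grip_force: 2.8
```

Request:
{"name": "send_rows", "arguments": {"targets": [{"offset":[0,0,0],"spin":0},{"offset":[0,0,0],"spin":0},{"offset":[0,0,0],"spin":0}], "grip": 0.355, "squeeze": 24}}

```text
time_s: 16.93
eef_pos: [540.6, 34.5, 200.4]
ee_rot: [0.0, 0.969, 0.246, 0.0]
force: [0.4, -0.5, -1.7]
grip_width: 0.355
grip_force: 6.2
```

Request:
{"name": "send_rows", "arguments": {"targets": [{"offset":[0,0,0],"spin":0},{"offset":[0,0,0],"spin":0},{"offset":[0,0,0],"spin":0},{"offset":[0,0,0],"spin":0}], "grip": 0.33}}

```text
time_s: 17.27
eef_pos: [540.6, 34.5, 200.3]
ee_rot: [-0.0, 0.969, 0.246, 0.0]
force: [0.3, 0.4, -1.6]
grip_width: 0.348
grip_force: 26.0
```

Gripped at 26 N. Lifting.

Request:
{"name": "send_rows", "arguments": {"targets": [{"offset":[0,0,0.2],"spin":0},{"offset":[0,0,0.6],"spin":0},{"offset":[0,0,1.2],"spin":0},{"offset":[0,0,2.2],"spin":0},{"offset":[0,0,3.5],"spin":0},{"offset":[0,0,5],"spin":0},{"offset":[0,0,6.5],"spin":0},{"offset":[0,0,8],"spin":0}]}}

```text
time_s: 17.93
eef_pos: [540.5, 34.5, 282.1]
ee_rot: [0.0, 0.969, 0.246, 0.0]
force: [-0.5, -0.7, -1.6]
grip_width: 0.345
grip_force: 25.9
```

Request:
{"name": "send_rows", "arguments": {"targets": [{"offset":[0,0,1.5],"spin":0},{"offset":[0,0,3],"spin":0},{"offset":[0,0,4.2],"spin":0},{"offset":[0,0,5],"spin":0},{"offset":[0,0,5],"spin":0},{"offset":[0,0,5],"spin":0},{"offset":[0,0,5],"spin":0},{"offset":[0,0,5],"spin":0}]}}

```text
time_s: 18.6
eef_pos: [540.3, 34.5, 329.5]
ee_rot: [-0.0, 0.969, 0.246, -0.001]
force: [-0.2, 0.0, -1.1]
grip_width: 0.342
grip_force: 25.6
```

```bash
python3 scone.py|grep side; python3 scone.py|grep 'side scone \['
```

```text
side scone [299.1 194. ] 0.82 [ 546.7 -149.5   77. ]
side scone [351.1 297.6] 0.53 [428.7 192.   77. ]
side middle_dish [301.3 241.2] 0.66 [534.5  29.3  77.5]
side top_dish [352.4 296.5] 0.65 [420.  142.5  27.5]
side tongs [305.2 135.5] 0.69 [ 538.7 -304.2  156. ]
side scone px 230 [518.1  20.5 192.4] [575.5  75.2 525.3]
side scone [298.8 193.6] 0.75 [ 547.5 -151.2   77. ]
```

View pics/side1.png

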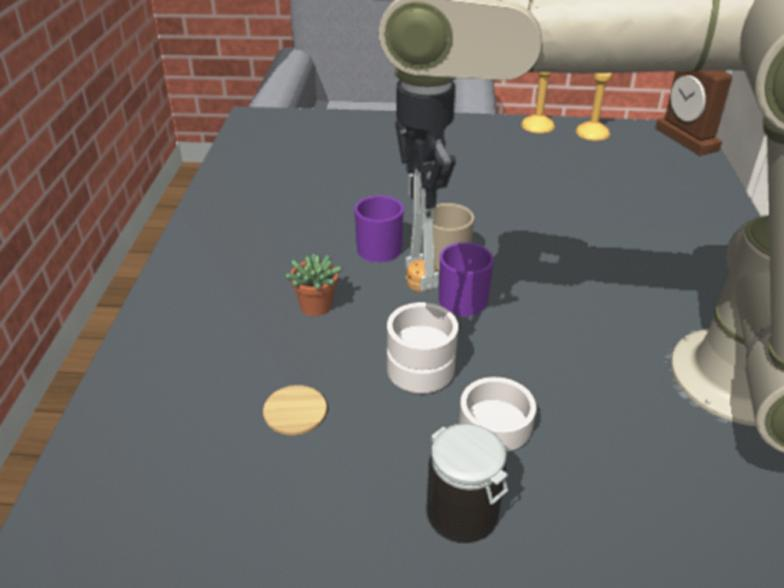

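The scone is held between the jaws at (420,273), the middle dish at (421,335) is empty, and everything else stands as before. One short hold to check the grip isn't creeping.

Request:
{"name": "send_rows", "arguments": {"targets": [{"offset":[0,0,0],"spin":0},{"offset":[0,0,0],"spin":0},{"offset":[0,0,0],"spin":0},{"offset":[0,0,0],"spin":0},{"offset":[0,0,0],"spin":0},{"offset":[0,0,0],"spin":0},{"offset":[0,0,0],"spin":0},{"offset":[0,0,0],"spin":0}]}}

```text
time_s: 20.27
eef_pos: [540.5, 34.5, 330.3]
ee_rot: [-0.0, 0.969, 0.246, -0.0]
force: [-0.4, -0.2, -1.5]
grip_width: 0.348
grip_force: 25.6
```

```bash
python3 scone.py|grep 'side scone \['; python3 -c "
from rig import ctrl
s=ctrl.sense();print(s['grip_width'],s['grip_force'],s['force'],s['time_s'])"
```

```text
side scone [228.  216.7] 0.68 [711.7 -46.5  77. ]
0.3479047605734316 25.58170437812805 [ 0.0182523  -0.45496605 -2.10989606] 20.7667
```

```bash
python3 - <<'E'
from h import *
im,d=ctrl.capture('side');W=cloud('side',d);h=cv2.cvtColor(im,cv2.COLOR_RGB2HSV)
m=(h[...,0]>5)&(h[...,0]<22)&(h[...,1]>110);m[:, :285]=0;m[:,315:]=0;m[:170]=0
v,u=np.where(m);print(len(v),u.mean(),v.mean(),np.median(W[m],0))
E
python3 -c "
from rig import ctrl
print(ctrl.finish_job())"
```

```text
198 296.2020202020202 195.58080808080808 [nan nan nan]
the job is handed in; nothing more can be done
None
```

The job is handed in: the top dish stands upright on bare slate beside the stack, and the scone is held still in the closed tongs, about 13 cm above where it sat in the middle dish. The jaws were pressing it with roughly 5 N each (estimated from a 26 N grip). The verdict was not shown to me.

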